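# Tip the stoppers out of the flip-gate tin and set the tin on the balance

### The job

Pick up the small steel tin by its leaning black grip and turn it mouth-down over the white porcelain basin, so that its hinged lid swings open by its own weight and all three rubber stoppers fall into the basin; do not touch the lid or the stoppers with the gripper. Then stand the empty tin gently upright on the middle of the pan of the front balance nearest the middle of the worktop, with its lid hanging shut, and let go. Leave the basin and everything else standing where it is.

Things in the scene. Friction and masses are not known exactly. Their poses are not given: they have to be found in the camera images.
- tin: Loose steel tin, about 0.25 kg with its lid, 96 long (x) x 56 wide (y) x 52 high (z), walls 2.5. Origin: centre of its underside; z up. Only the +x end is open: its mouth leans back (floor ends at x = +48, roof at x = +34) and is covered by the hinged lid. A black grip leans back over the roof toward -x. Three loose stoppers are inside at the start.
- tin_grip (a point): Point on the axis of the black grip, at (-40, 0, 92) in the tin's frame, 28 mm short of its top; axes parallel to the tin's. The grip is a straight bar 16 wide (y), 20 thick, from (-15, 0, 49) to (-54, 0, 117): it leans 30 degrees from the tin's z toward -x. Hold it here across the 16 mm (fingers closing along the tin's y), fingers pointing down along the bar.
- tin_mouth (a point): Centre of the tin's mouth, at (41, 0, 26) in the tin's frame; axes parallel to the tin's.
- tin_lid (a joint): Lid: a 54 x 54 steel plate, 30 g, hung freely from the front edge of the roof (hinge along y at (34, 0, 52) in the tin's frame). 0 = shut, grows as its lower edge swings out, stop at 2.0 rad. No spring or latch; it hangs plumb, so it is shut when upright and open by about (tip - 15 degrees) when the tin is tipped mouth-down about its y; it then reaches 54 mm below the hinge.
- stopper_a_mid (a point): Centre of the larger stopper: rubber truncated cone 28 wide x 24 high, 15 g, red-brown, in the tin at the start. The stoppers slide or roll out at tips of about 40 to 70 degrees.
- stopper_b_mid (a point): Centre of a smaller stopper, 23 wide x 24 high, in the tin at the start.
- stopper_c_mid (a point): Centre of the other smaller stopper, 23 wide x 24 high, in the tin at the start.
- basin_rim (a point): Centre of the rim of the loose white porcelain basin (round, 120 wide at the rim, 55 high, wall 4, floor 5 thick, 0.35 kg); z up; the point is 55 above the worktop.
- pan (a point): Centre of the top face of the round weighing pan (128 wide, about 76 above the worktop) of the front balance right of the middle (fixed). The pan is flat; the tin's underside rests at this height. The balance's casing round and in front of it is lower. Axes parallel to the world's.
- beaker_mid: Bystander: empty glass beaker 65 wide, 74 high; origin at the centre of its underside.
- cap_2: Bystander: black screw cap 54 wide, 18 high, lying; origin at the centre of its underside.
- marker: Bystander: pen 132 long, 12 thick, lying; origin under its middle.
Mind the look-alikes: they are no part of the job. Leave any orange look-alike of the tin alone.

How it is judged:
By the outcome, as a careful person would: the job done as asked, in the order asked, and still so for the second after the job is handed in, with the robot touching nothing.
It also fails if it takes over 56 s, if anything falls off the work surface, if the arm or the gripper's body presses on something with over 40 N, if the wrist force passes 120 N, or if a joint passes its speed limit or range.

### The arm

A 7-joint arm with a two-finger parallel gripper is mounted at the origin on a cart in front of the work surface, level with it; the furniture and walls round the work are solid. World frame = base frame: x ahead of the robot, y to its left, z up, the work surface at z = 0. Lengths are in m, angles in rad, forces in N, time in s.
With the tool pointing down it reaches from about 0.4 to 0.85 m from the base axis. Payload 4.5 kg.
Tool frame: the origin (TCP) lies at the very end of the fingers, on their centre line; the grasp point (between the pads) lies 19 mm behind it; z points along the fingers, y is the line along which they close (so a half turn about z gives the same grasp; the last joint's range is limited). The gripper opens to 85 mm and grips with 20 to 120 N. Pads are 22 mm wide; open, the fingers measure 114 mm over their backs; the gripper's body (76 mm by 85 mm) begins 54 mm behind the grasp point. The pads swing forward as they close: fully open they stand 13 mm farther back than shut.
Start: joints at [-1.254, 0.689, -0.195, 1.565, 0.157, 0.902, -0.215], TCP at [0.174, 0.6, 0.231] pointing down, gripper open.
Joint ranges: [-3.01, 3.01], [-0.46, 2.08], [-1.47, 1.51], [0.13, 2.56], [-1, 4.14], [0.04, 2.09], [-2.66, 2.66]. Speed limits (rad/s): [2.57, 2.57, 3.14, 3.14, 3.14, 3.14, 3.14].

### API

Orientations are given as [roll, pitch, yaw] about the fixed x, y, z axes, in that order (R = Rz(yaw) Ry(pitch) Rx(roll)).
In Python, from workcell import bot, viewer gives the robot as it stands.
- The arm moves only by the tool move_arm, never from a script. Its arguments are lists of equal length, an entry for each row: "slide": the shift along the world's x, y, z as a fraction of full scale, a list of three; "turn": the turn, a rotation vector about the world's x, y, z as a fraction of full scale, a list of three; "fingers": the opening, from -1 (shut) to 1 (fully open). In form: {"slide": [[x, y, z], ...], "turn": [[wx, wy, wz], ...], "fingers": [fingers, ...]}. A call has 1 to 8 rows; each row shifts and turns the commanded pose from where the row before left it; what a row does not reach is not made up. Full scale, the value 1, is 0.2 m for a shift and 0.5 rad for a turn. A row lasts 1/8 s, in which the tool goes at most 62.5 mm and 10.7 degrees, less where a joint would pass 70% of its speed; a pose out of reach is approached as far as the arm can. A call with a number of a shift or a turn outside -1 to 1 is refused whole. A call with a gripper value outside its range is refused whole. The fingers move at their own pace and stop on an object; the grip force is fixed at half the most. Time passes only in rows, so rows that do not move let the fingers close. It gives the time, the measured TCP pose, the force, the opening and the grip force at its end, in the units of the state.
- bot.sense(): the state, without advancing time (a new reading comes with each control period).
- viewer.read_camera(name): name is "scene" or "top"; returns (picture, depth): 400x640x3 uint8, blue, green, red; 400x640 float32, m along the optical axis (not along the pixel's ray), 0 where there is no reading.
- viewer.get_calibration(name): a dict with "mtx" (3x3 intrinsics, pixels), "rvec" (rotation vector, rad) and "tvec" (3), from world to camera coordinates, as OpenCV has them. Camera axes: x right, y down, z forward; pixel columns grow to the right and rows downward; lengths in m; the calibration is good to about 2 mm. A picture is of the moment at which its call begins. get_calibration takes no time and is no camera call.
- bot.close_job(): hands the job in; it is judged then, once.
The state is a dict: "time_s": time; "joint_pos": joint angles; "joint_velocities": joint speeds; "tau": joint torques, N m; "tcp_pos": TCP position; "ee_rot": TCP orientation; "contact_force": force on the tool from outside, world axes, zero at the start; "wrist_torque": the same for the moment, N m; "gripper_width": finger opening in m; "finger_force": force on a finger pad.
Only numpy, scipy, OpenCV 4.12 (cv2) and the standard library are available. Lean on these libraries where they do the work, as an engineer would, in place of code of your own. Each camera call takes 0.05 s, during which the arm holds its last target. There are 200 camera calls.

## Working session

There is one attempt and no reset: what is moved stays moved. The work goes in short steps, Python scripts to look and compute and a tool call to move; the robot and the scene stay as the last step left them, time stands still between calls to the robot, and variables do not carry over. Pictures are saved under pics/ and viewed, at most 12 in all, crops included, and the job is handed in when it is done.

Besides the shell and the picture viewer there is one more tool, called after "Call:" as a command line: name --argument value ..., lists and objects as JSON in quotes. move_arm: Moves the arm, as the interface text tells. Shift numbers are shares of 0.2 m and turn numbers shares of 0.5 rad, none past 1 either way. Its arguments: {"type":"object","properties":{"slide":{"type":"array"},"turn":{"type":"array"},"fingers":{"type":"array"}},"required":["slide","turn","fingers"]}

```bash
mkdir -p pics; ls; cat > h.py <<'E'
import numpy as np, cv2
from workcell import bot, viewer
def grab(n):
    im,d=viewer.read_camera(n); np.savez(f'pics/{n}.npz',im=im,d=d); return im,d
def load(n):
    z=np.load(f'pics/{n}.npz'); return z['im'],z['d']
def cal(n):
    c=viewer.get_calibration(n); R=cv2.Rodrigues(np.array(c['rvec'],float))[0]
    return np.array(c['mtx'],float),R,np.array(c['tvec'],float).ravel()
def ray(n,u,v):
    K,R,t=cal(n); return -R.T@t, R.T@np.linalg.solve(K,[u,v,1.])
def onplane(n,u,v,z):
    o,d=ray(n,u,v); return o+d*(z-o[2])/d[2]
def cloud(n,d):
    K,R,t=cal(n); v,u=np.mgrid[:d.shape[0],:d.shape[1]]
    p=np.stack([(u-K[0,2])/K[0,0]*d,(v-K[1,2])/K[1,1]*d,d],-1)
    return (p-t)@R
def proj(n,p):
    K,R,t=cal(n); q=K@(R@np.asarray(p,float)+t); return q[:2]/q[2]
E
python3 - <<'E'
from h import *
print(bot.sense())
for n in('scene','top'):
    im,d=grab(n); cv2.imwrite(f'pics/{n}0.png',im); K,R,t=cal(n); print(n,K.round(1).tolist(),(-R.T@t).round(3),R.round(2).tolist())
E
```

```text
pics
{'time_s': 0.0, 'joint_pos': array([-1.2541905 ,  0.69000779, -0.19453471,  1.56637167,  0.15727408,
        0.90253429, -0.21511624]), 'joint_velocities': array([-5.24225573e-04, -3.63105997e-04,  9.78800713e-04,  6.29351716e-04,
        1.60847782e-03, -5.77673566e-04, -6.20511292e-05]), 'tau': array([ 4.46919476e-04, -5.39610565e+01, -1.26614694e+00, -1.58544749e+01,
        9.15305136e-03,  9.37623263e-03,  1.60944666e-05]), 'tcp_pos': array([0.17425205, 0.59951007, 0.23046238]), 'ee_rot': array([-3.13966552e+00,  1.10857438e-04,  2.85885842e+00]), 'contact_force': array([ 0.03457884, -0.27147699, -0.0212219 ]), 'wrist_torque': array([-0.04576138,  0.01361999, -0.02357919]), 'finger_force': 0.0, 'gripper_width': 0.0854457612713079}
scene [[381.9, 0.0, 325.4], [0.0, 381.9, 194.8], [0.0, 0.0, 1.0]] [0.144 0.683 1.121] [[-0.91, -0.42, -0.01], [-0.3, 0.66, -0.69], [0.3, -0.62, -0.73]]
top [[513.7, 0.0, 311.5], [0.0, 513.7, 204.8], [0.0, 0.0, 1.0]] [ 0.308 -0.185  1.846] [[-0.02, -1.0, 0.0], [-0.99, 0.02, -0.14], [0.14, -0.0, -0.99]]
```

View pics/scene0.png

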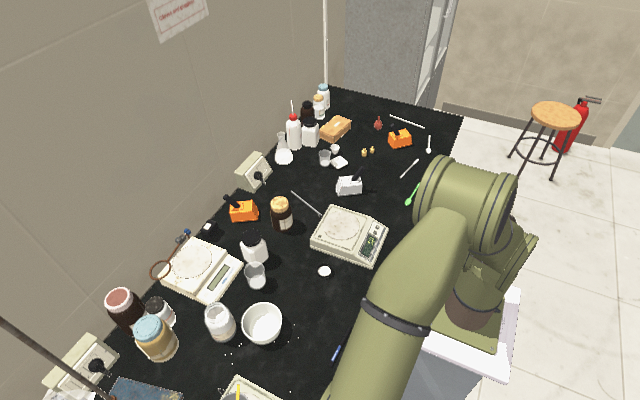

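View pics/top0.png

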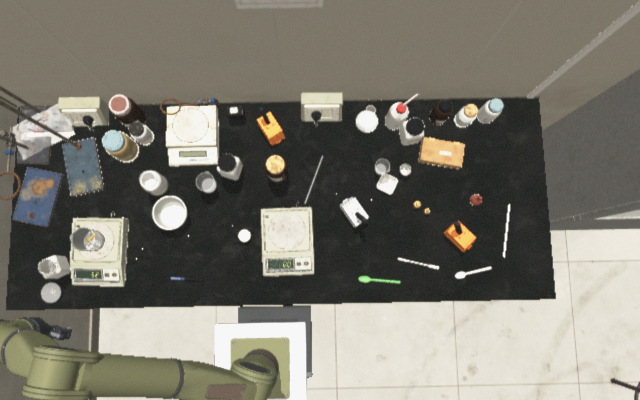

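Scene view: the steel tin with the black grip is at (349,185). The orange look-alikes are at (243,210) and (400,138). The white basin is at (262,322), with a jar/mug at (219,322) and a beaker at (255,275). The front balance near the middle has its pan at (345,227).
Top view: tin (354,211), orange tins (270,127) and (460,236), basin (169,212) with a mug-like jar at (153,182), pan (288,230), other front balance (98,245), rear balance (190,125).

What could be taken for the tin: orange (243,210), orange (400,138), steel (349,185). I choose the steel one.

```bash
python3 - <<'E'
from h import *
a,d=load('scene'); b,e=load('top')
A=cv2.resize(a[160:210,315:385],None,fx=5.7,fy=5.7,interpolation=cv2.INTER_CUBIC)
B=cv2.resize(b[185:235,320:390],None,fx=5.7,fy=5.7,interpolation=cv2.INTER_CUBIC)
cv2.imwrite('pics/crop0.png',np.hstack([A,B]))
for n,D,im in(('scene',d,a),('top',e,b)):
    P=cloud(n,D)
    for nm,z0,u in (('basin',.045,(262,322) if n=='scene' else (169,212)),('pan',.065,(345,227) if n=='scene' else (288,230)),('tin',.02,(349,185) if n=='scene' else (354,211))):
        c=P[u[1],u[0]]
        m=(np.hypot(P[...,0]-c[0],P[...,1]-c[1])<.12)&(P[...,2]>z0)&(P[...,2]<.15)
        q=P[m]; print(n,nm,c.round(3),m.sum(),q.min(0).round(3),q.max(0).round(3),q.mean(0).round(3))
# ellipse fit of pan/basin in top
for n,im in(('scene',a),('top',b)):
    hsv=cv2.cvtColor(im,cv2.COLOR_BGR2HSV)
    u=(262,322) if n=='scene' else (169,212)
    m=((hsv[...,2]>140)&(hsv[...,1]<60)).astype(np.uint8)
    k,l,s,ce=cv2.connectedComponentsWithStats(m); i=l[u[1],u[0]]; print(n,i,s[i])
    c=cv2.findContours((l==i).astype(np.uint8),cv2.RETR_EXTERNAL,cv2.CHAIN_APPROX_NONE)[0][0]
    el=cv2.fitEllipse(c); print(el, onplane(n,*el[0],.055).round(4))
E
```

```text
scene basin [0.554 0.3   0.006] 754 [0.481 0.2   0.045] [0.664 0.398 0.132] [0.597 0.339 0.077]
scene pan [ 0.449 -0.096  0.074] 940 [ 0.388 -0.18   0.065] [ 0.542 -0.012  0.083] [ 0.465 -0.096  0.074]
scene tin [ 0.524 -0.315  0.051] 415 [ 0.479 -0.375  0.021] [ 0.585 -0.29   0.121] [ 0.525 -0.334  0.055]
top basin [0.552 0.324 0.004] 510 [0.488 0.25  0.045] [0.671 0.4   0.135] [0.609 0.343 0.08 ]
top pan [ 0.471 -0.108  0.081] 1394 [ 0.378 -0.191  0.065] [ 0.55  -0.014  0.09 ] [ 0.472 -0.103  0.073]
top tin [ 0.535 -0.34   0.058] 456 [ 0.485 -0.388  0.02 ] [ 0.588 -0.296  0.13 ] [ 0.534 -0.341  0.058]
scene 106 [ 241  302   41   42 1357]
((261.44775390625, 322.2292175292969), (39.42107391357422, 42.353641510009766), 33.92986297607422) [0.5371 0.3179 0.055 ]
top 81 [152 195  35  35 960]
((169.0260772705078, 212.353515625), (33.3836555480957, 34.78458023071289), 57.02909469604492) [0.5442 0.31   0.055 ]
```

View pics/crop0.png

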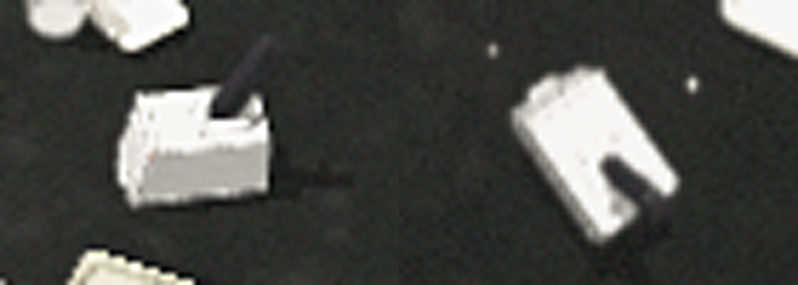

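Crop: the steel tin's roof is bright. In the top view the grip leans toward the lower right and the lid or mouth end is at the upper left, so tin +x points to world (+x,+y). That confirms the choice. Next I'll measure the tin's pose from the roof edges and grip, and the pan, in both views.

```bash
python3 - <<'E'
from h import *
from scipy.spatial.transform import Rotation as Ro
import itertools
for n,u in(('scene',(349,185)),('top',(354,211))):
    im,D=load(n); P=cloud(n,D); c=np.array([.53,-.338])
    near=np.hypot(P[...,0]-c[0],P[...,1]-c[1])<.09
    dark=im.max(2)<75
    roof=near&~dark&(P[...,2]>.046)&(P[...,2]<.062)
    q=P[roof]; r=cv2.minAreaRect((q[:,:2]*1000).astype(np.float32)); print(n,'roof',roof.sum(),r,q[:,2].mean().round(4),np.median(q,0).round(4))
    g=near&(P[...,2]>.068)&(P[...,2]<.14); q=P[g]; m=q.mean(0); w=np.linalg.svd(q-m)[2][0]; w*=np.sign(w[2])
    print(' grip',g.sum(),m.round(4),w.round(3),'at .092',(m+w*(.092-m[2])/w[2]).round(4),np.degrees(np.arctan2(-w[1],-w[0])))
    # roof by plane casting
    b=near&(im.min(2)>(150 if n=='scene' else 150))
    k,l,s,ce=cv2.connectedComponentsWithStats(b.astype(np.uint8)); i=1+s[1:,4].argmax()
    ct=cv2.findContours((l==i).astype(np.uint8),cv2.RETR_EXTERNAL,cv2.CHAIN_APPROX_NONE)[0][0][:,0]
    pl=np.array([onplane(n,*p,.052)[:2] for p in ct])*1000
    print(' plane',s[i],cv2.minAreaRect(pl.astype(np.float32)))
    K=((P[...,0]-.465)**2+(P[...,1]+.1)**2<.1**2)&(P[...,2]>.06); print(' panhist',np.histogram(P[K][:,2],np.arange(.06,.095,.003)))
q=bot.sense(); j=q['joint_pos']; T=Ro.from_euler('xyz',q['ee_rot'])
res=[]
for s in itertools.product((1,-1),repeat=7):
    M=Ro.from_euler('ZYZYZYZ'[:3],[s[0]*j[0],s[1]*j[1],s[2]*j[2]])*Ro.from_euler('YZY',[s[3]*j[3],s[4]*j[4],s[5]*j[5]])*Ro.from_euler('Z',s[6]*j[6])
    for a in range(4):
        for b in range(4):
            e=(T.inv()*Ro.from_euler('z',a*np.pi/2)*M*Ro.from_euler('z',b*np.pi/2)).magnitude(); res.append((e,s,a,b))
for r in sorted(res)[:8]: print(r)
E
```

```text
scene roof 197 ((529.4322509765625, -339.552978515625), (88.0342025756836, 63.00041198730469), 29.718280792236328) 0.0524 [ 0.5343 -0.335   0.0522]
 grip 78 [ 0.501  -0.356   0.0961] [-0.437 -0.334  0.835] at .092 [ 0.5032 -0.3544  0.092 ] 37.43791634680176
 plane [336 175  26  21 410] ((527.8988647460938, -315.6124572753906), (106.48847961425781, 104.26388549804688), 31.255720138549805)
 panhist (array([417, 230,  52,  90, 348, 344,  55,   3,   0,   0,   0]), array([0.06 , 0.063, 0.066, 0.069, 0.072, 0.075, 0.078, 0.081, 0.084,
       0.087, 0.09 , 0.093]))
top roof 319 ((537.0965576171875, -343.27386474609375), (86.27022552490234, 57.438594818115234), 34.44015121459961) 0.0532 [ 0.5423 -0.3394  0.053 ]
 grip 66 [ 0.5068 -0.3614  0.1031] [-0.501 -0.352  0.791] at .092 [ 0.5138 -0.3564  0.092 ] 35.12619761205942
 plane [341 197  28  29 391] ((540.431396484375, -339.8180847167969), (100.4621353149414, 58.81106948852539), 33.481510162353516)
 panhist (array([317, 287, 231, 242, 284, 275, 162,  65,  18,   2,   0]), array([0.06 , 0.063, 0.066, 0.069, 0.072, 0.075, 0.078, 0.081, 0.084,
       0.087, 0.09 , 0.093]))
(3.83157185812656e-16, (-1, 1, -1, 1, -1, 1, -1), 0, 1)
(4.4308821556415776e-16, (-1, -1, -1, -1, -1, -1, -1), 2, 3)
(0.0023485690594635803, (-1, -1, -1, -1, -1, -1, -1), 3, 0)
(0.0023485690594635803, (-1, 1, -1, 1, -1, 1, -1), 1, 2)
(0.002348569059464016, (-1, 1, -1, 1, -1, 1, -1), 3, 0)
(0.0023485690594640166, (-1, -1, -1, -1, -1, -1, -1), 1, 2)
(0.0033213784068967115, (-1, 1, -1, 1, -1, 1, -1), 2, 3)
(0.003321378406896712, (-1, -1, -1, -1, -1, -1, -1), 0, 1)
```

```bash
cat >> h.py <<'E'
def tri(u1,u2):
    o1,d1=ray('scene',*u1); o2,d2=ray('top',*u2)
    s=np.linalg.lstsq(np.c_[d1,-d2],o2-o1,rcond=None)[0]; a,b=o1+d1*s[0],o2+d2*s[1]
    return (a+b)/2, np.linalg.norm(a-b)
E
python3 - <<'E'
from h import *
S=lambda U,V:((U+.5)/5.7+314.5,(V+.5)/5.7+159.5)
T=lambda U,V:((U-399+.5)/5.7+319.5,(V+.5)/5.7+184.5)
pts={'rear+y':((268,142),(600,240)),'rear-y':((262,95),(678,185)),'front+y':((148,155),(520,110)),'front-y':((138,93),(600,68)),'gtop':((270,38),(655,200)),'gbase':((222,108),(612,165))}
W={}
for k,(a,b) in pts.items():
    p,e=tri(S(*a),T(*b)); W[k]=p; print(k,p.round(4),round(e,4),'z52 scene',onplane('scene',*S(*a),.052)[:2].round(4),'top',onplane('top',*T(*b),.052)[:2].round(4))
# local re-thresholded roof: brightness profile & pan circle
for n,c0 in(('scene',(345,227)),('top',(288,230))):
    im,D=load(n); g=cv2.cvtColor(im,cv2.COLOR_BGR2GRAY)
    x,y=c0; C=cv2.resize(g[y-40:y+45,x-45:x+50],None,fx=4,fy=4,interpolation=cv2.INTER_CUBIC)
    cv2.imwrite(f'pics/pan_{n}.png',C)
a=cv2.imread('pics/pan_scene.png');b=cv2.imread('pics/pan_top.png');cv2.imwrite('pics/pan.png',np.hstack([a,b]))
E
```

```text
rear+y [ 0.4812 -0.3419  0.047 ] 0.0003 z52 scene [ 0.4798 -0.3371] top [ 0.4806 -0.3415]
rear-y [ 0.5107 -0.3936  0.0367] 0.0096 z52 scene [ 0.5009 -0.3792] top [ 0.5137 -0.3907]
front+y [ 0.5582 -0.2964  0.0453] 0.0106 z52 scene [ 0.5504 -0.2911] top [ 0.5624 -0.2946]
front-y [ 0.5851 -0.3459  0.0504] 0.0058 z52 scene [ 0.5815 -0.3448] top [ 0.5877 -0.345 ]
gtop [ 0.4964 -0.3696  0.1163] 0.0026 z52 scene [ 0.5175 -0.4372] top [ 0.5047 -0.3762]
gbase [ 0.5233 -0.3508  0.056 ] 0.0064 z52 scene [ 0.5216 -0.3553] top [ 0.5269 -0.3504]
```

View pics/pan.png

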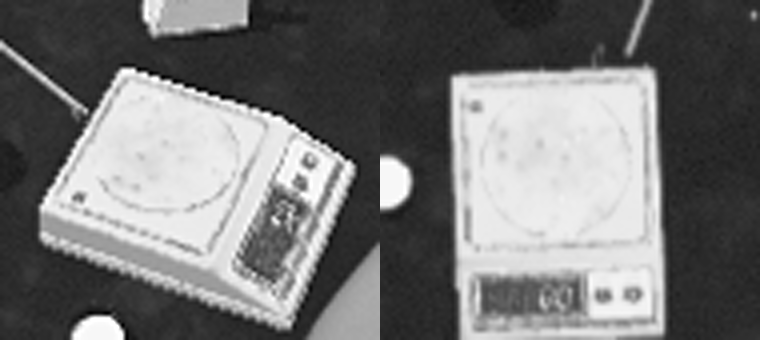

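Pan view: the pan circle centre is at about scene (341.4,224.6) and top (286.6,230.1). The tin's heading is about 33.5°, with the grip point near (0.506,-0.361,0.092). I'm setting out now and collecting kinematic samples on the way.

Call:
move_arm --slide '[[0.155,-0.125,0.075],[0.155,-0.125,0.075],[0.155,-0.125,0.075],[0.155,-0.125,0.075],[0.155,-0.125,0.075],[0.155,-0.125,0.075],[0.155,-0.125,0.075],[0.155,-0.125,0.075]]' --turn '[[0,0,-0.16],[0,0,-0.16],[0,0,-0.16],[0,0,-0.16],[0,0,-0.16],[0,0,-0.16],[0,0,-0.16],[0,0,-0.16]]' --fingers '[1,1,1,1,1,1,1,1]'

```text
time_s: 1.1
tcp_pos: [0.4231, 0.3991, 0.3515]
ee_rot: [-3.141, 0.0, 2.216]
contact_force: [0.3, 0.5, 0.2]
gripper_width: 0.0855
finger_force: 0.0
```

```bash
cat > rec.py <<'E'
from h import *
import json
s=bot.sense(); print({k:np.round(s[k],4).tolist() for k in('time_s','joint_pos','tcp_pos','ee_rot','contact_force','gripper_width')})
open('samples.jsonl','a').write(json.dumps([list(s['joint_pos']),list(s['tcp_pos'])])+'\n')
E
echo '[[-1.2541905,0.69000779,-0.19453471,1.56637167,0.15727408,0.90253429,-0.21511624],[0.17425205,0.59951007,0.23046238]]' > samples.jsonl
python3 rec.py
```

```text
{'time_s': 1.1, 'joint_pos': [-0.8174, 0.5042, -0.0305, 1.5327, 0.0164, 1.1058, -0.2059], 'tcp_pos': [0.4231, 0.3991, 0.3515], 'ee_rot': [-3.1408, 0.0001, 2.2163], 'contact_force': [0.3412, 0.5317, 0.1635], 'gripper_width': 0.0855}
```

```bash
python3 -c "
from h import *
p,e=tri((341.4,224.6),(286.6,230.1));print(p,e,onplane('scene',341.4,224.6,.076),onplane('top',286.6,230.1,.076))"
```

```text
[ 0.46888638 -0.10367836  0.07007708] 0.006143419686261522 [ 0.46402792 -0.09980708  0.076     ] [ 0.47132059 -0.10314208  0.076     ]
```

Call:
move_arm --slide '[[0.06,-0.25,0],[0.06,-0.25,0],[0.06,-0.25,0],[0.06,-0.25,0],[0.06,-0.25,0],[0.06,-0.25,0],[0.06,-0.25,0],[0.06,-0.25,0]]' --turn '[[0,0,-0.2],[0,0,-0.2],[0,0,-0.2],[0,0,-0.2],[0,0,-0.2],[0,0,-0.2],[0,0,-0.2],[0,0,-0.2]]' --fingers '[1,1,1,1,1,1,1,1]'

```text
time_s: 2.1
tcp_pos: [0.5183, -0.0013, 0.3511]
ee_rot: [-3.141, -0.0, 1.416]
contact_force: [0.9, 0.4, 0.6]
gripper_width: 0.0853
finger_force: 0.0
```

```bash
python3 rec.py; cat > ik.py <<'E'
from h import *
import json
from scipy.optimize import least_squares
from scipy.spatial.transform import Rotation as Ro
LO=np.array([-3.01,-.46,-1.47,.13,-1,.04,-2.66]);HI=np.array([3.01,2.08,1.51,2.56,4.14,2.09,2.66])
Sg=np.array([-1,1,-1,1,-1,1,-1])
def frames(q):
    R=Ro.identity(); out=[]
    for a,x in zip('zyzyzyz',q*Sg): R=R*Ro.from_euler(a,x); out.append(R)
    return out
def terms(q):  # candidates: lengths along z/x of link frames
    f=frames(q); e=np.eye(3)
    return np.c_[e[2],f[2].apply(e[2]),f[2].apply(e[0]),f[4].apply(e[2]),f[4].apply(e[0]),f[6].apply(e[2]),f[5].apply(e[0])]
def rot(q): return frames(q)[-1]*Ro.from_euler('z',np.pi/2)
def fit():
    D=[json.loads(l) for l in open('samples.jsonl')]
    A=np.vstack([terms(np.array(q)) for q,p in D]); b=np.concatenate([p for q,p in D])
    x,*_=np.linalg.lstsq(A,b,rcond=1e-3); return x,np.abs(A@x-b).max()
E
python3 -c "
from ik import *
print(fit())
for cols in ([0,1,3,5],[0,1,2,3,4,5]):
    D=[json.loads(l) for l in open('samples.jsonl')]
    A=np.vstack([terms(np.array(q)) for q,p in D])[:,cols]; b=np.concatenate([p for q,p in D])
    r=np.linalg.lstsq(A,b,rcond=None); print(cols,r[0],np.abs(A@r[0]-b).max(),r[3])
"
```

```text
{'time_s': 2.1, 'joint_pos': [-0.2386, 0.4133, 0.2325, 1.7219, -0.109, 1.0194, -0.1227], 'tcp_pos': [0.5183, -0.0013, 0.3511], 'ee_rot': [-3.1411, -0.0001, 1.4159], 'contact_force': [0.8967, 0.4233, 0.6316], 'gripper_width': 0.0853}
(array([ 0.02288386,  0.60082757,  0.00634882,  0.3727908 ,  0.05599041,
       -0.02338255,  0.0187178 ]), np.float64(0.04959631767971886))
[0, 1, 3, 5] [-13.69911828   0.53558397   0.34371311 -13.73532309] 0.044049748817785866 [3.00949788e+00 1.70398065e+00 1.98424123e-01 5.58712361e-04]
[0, 1, 2, 3, 4, 5] [-62.2128772    0.47267106   0.15457429   0.35355032   0.30390928
 -62.64145372] 0.03971719001181495 [3.45637388e+00 2.44632611e+00 2.12158424e-01 1.22644885e-01
 9.44197127e-02 3.32985528e-04]
```

```bash
cat >> ik.py <<'E'
def Rtin(h,tip=0.,flip=-1):
    # tool rotation for tin heading h (rad), tipped mouth-down by tip (rad)
    T=Ro.from_euler('z',h)*Ro.from_euler('y',tip)
    z=np.array([.5,0,-.8660254]); y=np.array([0,flip*1.,0]); x=np.cross(y,z)
    return T*Ro.from_matrix(np.c_[x,y,z])
G=np.array([-.040,0,.092])+.019*np.array([.5,0,-.8660254])  # TCP in tin frame
def tcp(o,h,tip=0.):
    return np.asarray(o)+(Ro.from_euler('z',h)*Ro.from_euler('y',tip)).apply(G)
E
python3 - <<'E'
from ik import *
s=bot.sense(); R=Ro.from_euler('xyz',s['ee_rot'])
for l in open('samples.jsonl'):
    pass
print('rot err',(rot(s['joint_pos']).inv()*R).magnitude())
h=.585; T=Rtin(h); rv=(T*R.inv()).as_rotvec(); print('rv',rv,'rows of .187:',np.linalg.norm(rv)/.187)
g=np.array([.506,-.361,.092])+.019*T.as_matrix()[:,2]; pre=g-.13*T.as_matrix()[:,2]
print(g,pre,pre-s['tcp_pos'],'n=10 slide',(pre-s['tcp_pos'])/10/.2,'turn',rv/10/.5)
E
```

```text
rot err 4.896684061725869e-16
rv [ 0.45308255 -0.29121393 -0.81152284] rows of .187: 5.208508576672696
[ 0.51392026 -0.35575411  0.07554552] [ 0.45972898 -0.39164707  0.18812882] [-0.05857837 -0.39035962 -0.1629681 ] n=10 slide [-0.02928918 -0.19517981 -0.08148405] turn [ 0.09061651 -0.05824279 -0.16230457]
```

Call:
move_arm --slide '[[-0.037,-0.244,-0.1],[-0.037,-0.244,-0.1],[-0.037,-0.244,-0.1],[-0.037,-0.244,-0.1],[-0.037,-0.244,-0.1],[-0.037,-0.244,-0.1],[-0.037,-0.244,-0.1],[-0.037,-0.244,-0.1]]' --turn '[[0.113,-0.073,-0.203],[0.113,-0.073,-0.203],[0.113,-0.073,-0.203],[0.113,-0.073,-0.203],[0.113,-0.073,-0.203],[0.113,-0.073,-0.203],[0.113,-0.073,-0.203],[0.113,-0.073,-0.203]]' --fingers '[1,1,1,1,1,1,1,1]'

```text
time_s: 3.1
tcp_pos: [0.4588, -0.3919, 0.1905]
ee_rot: [3.139, -0.525, 0.584]
contact_force: [1.0, -0.3, 0.2]
gripper_width: 0.0855
finger_force: 0.0
```

```bash
python3 rec.py; python3 - <<'E'
from ik import *
s=bot.sense(); R=Ro.from_euler('xyz',s['ee_rot']); T=Rtin(.585); print((T*R.inv()).as_rotvec())
ims=[]
for n,u in(('scene',(352,175)),('top',(354,205))):
    im,d=grab(n); x,y=u; ims.append(cv2.resize(im[y-35:y+35,x-35:x+35],None,fx=5.6,fy=5.6,interpolation=cv2.INTER_CUBIC))
cv2.imwrite('pics/pre.png',np.hstack(ims))
E
```

```text
{'time_s': 3.1, 'joint_pos': [0.8971, 0.7423, 0.0195, 1.793, -0.8423, 0.755, 0.5955], 'tcp_pos': [0.4588, -0.3919, 0.1905], 'ee_rot': [3.1391, -0.5254, 0.584], 'contact_force': [0.9934, -0.2549, 0.1527], 'gripper_width': 0.0855}
[0.00077878 0.00270622 0.00222083]
```

View pics/pre.png

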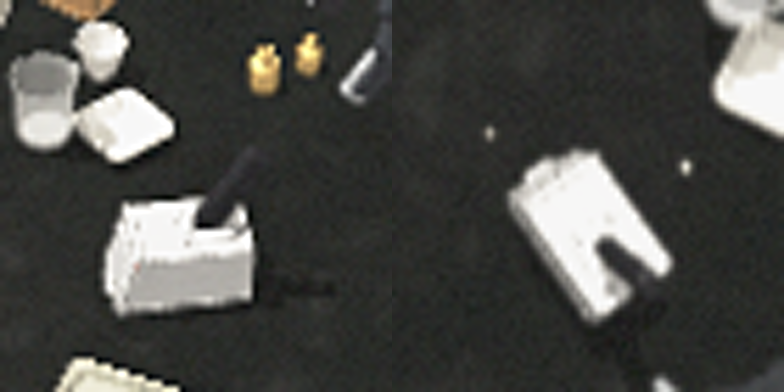

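Pre-grasp view: the bar runs up and to the right from (205,220) to (250,155) in the left crop, and the finger (365,75) lies on the extension of that line. I'm moving in along the bar.

Call:
move_arm --slide '[[0.046,0.03,-0.096],[0.046,0.03,-0.096],[0.046,0.03,-0.096],[0.046,0.03,-0.096],[0.046,0.03,-0.096],[0.046,0.03,-0.096],[0,0,0]]' --turn '[[0,0,0],[0,0,0],[0,0,0],[0,0,0],[0,0,0],[0,0,0],[0,0,0]]' --fingers '[1,1,1,1,1,1,1]'

```text
time_s: 4.08
tcp_pos: [0.5145, -0.3521, 0.075]
ee_rot: [-3.141, -0.524, 0.589]
contact_force: [-0.8, 0.7, 0.3]
gripper_width: 0.0855
finger_force: 0.0
```

```bash
python3 rec.py; python3 - <<'E'
from ik import *
s=bot.sense(); g=s['tcp_pos']-.019*Ro.from_euler('xyz',s['ee_rot']).as_matrix()[:,2]; print('grasp pt',g)
ims=[]
for n,u in(('scene',(352,175)),('top',(354,205))):
    im,d=grab(n); x,y=u; im=im.copy(); ims.append(cv2.resize(im[y-35:y+35,x-35:x+35],None,fx=5.6,fy=5.6,interpolation=cv2.INTER_CUBIC))
    print(n,proj(n,g),(proj(n,g)-u+35.5)*5.6)
cv2.imwrite('pics/at.png',np.hstack(ims))
E
```

```text
{'time_s': 4.075, 'joint_pos': [0.8859, 0.9316, -0.1661, 1.8223, -0.9508, 0.4739, 0.6854], 'tcp_pos': [0.5145, -0.3521, 0.075], 'ee_rot': [-3.1413, -0.5238, 0.5887], 'contact_force': [-0.7541, 0.6763, 0.341], 'gripper_width': 0.0855}
grasp pt [ 0.50656489 -0.35734971  0.0914689 ]
scene [357.69894802 172.08303968] [230.71410891 182.46502223]
top [360.18211192 217.96789206] [233.41982675 271.42019551]
```

View pics/at.png

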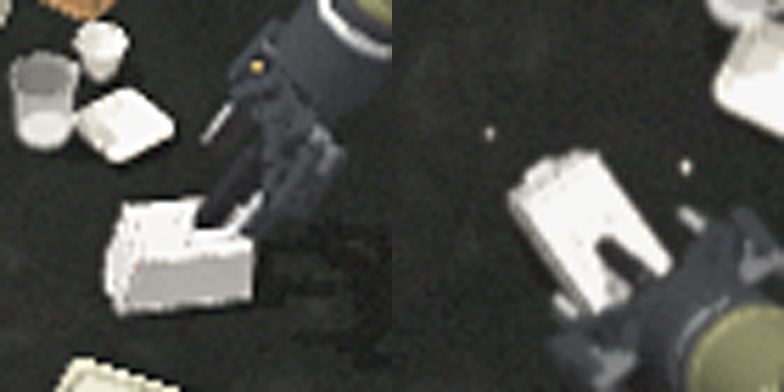

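Fingers straddle the bar, at about (690,220) and (565,305) in the top crop. Their midpoint is on the bar, so I'm closing.

Call:
move_arm --slide '[[0,0,0],[0,0,0],[0,0,0],[0,0,0],[0,0,0],[0,0,0]]' --turn '[[0,0,0],[0,0,0],[0,0,0],[0,0,0],[0,0,0],[0,0,0]]' --fingers '[-1,-1,-1,-1,-1,-1]'

```text
time_s: 4.92
tcp_pos: [0.5143, -0.3545, 0.0762]
ee_rot: [3.138, -0.523, 0.588]
contact_force: [-2.5, -1.1, 1.4]
gripper_width: 0.0157
finger_force: 59.2
```

```bash
python3 rec.py; python3 - <<'E'
from ik import *
D=[json.loads(l) for l in open('samples.jsonl')]; e=np.eye(3)
def T2(q):
    f=frames(q); c={'z0':e[2]}
    for i in range(7):
        for a in range(3): c[f'f{i}'+'xyz'[a]]=f[i].apply(e[a])
    return c
C=[T2(np.array(q)) for q,p in D]; b=np.concatenate([p for q,p in D]); 
def fitn(names):
    A=np.vstack([np.c_[tuple(c[n] for n in names)] for c in C]); r=np.linalg.lstsq(A,b,rcond=None); return r[0].round(4),np.abs(A@r[0]-b).max().round(5),r[3].min().round(4)
base=['z0','f2z','f4z','f6z']; print(base,fitn(base))
extra=['f0x','f0y','f2x','f2y','f4x','f4y','f6x','f6y','f1y','f3y']
import itertools
res=[]
for k in(1,2,3):
    for ex in itertools.combinations(extra,k):
        try: r=fitn(base+list(ex)); res.append((r[1],ex,r))
        except Exception: pass
for r in sorted(res,key=lambda r:r[0])[:12]: print(r)
E
```

```text
{'time_s': 4.925, 'joint_pos': [0.8872, 0.9294, -0.1646, 1.8212, -0.9511, 0.4736, 0.6856], 'tcp_pos': [0.5143, -0.3545, 0.0762], 'ee_rot': [3.1377, -0.5229, 0.5882], 'contact_force': [-2.4565, -1.0575, 1.3783], 'gripper_width': 0.0157}
['z0', 'f2z', 'f4z', 'f6z'] (array([0.2462, 0.5773, 0.3341, 0.2463]), np.float64(0.04699), np.float64(0.4377))
(np.float64(0.0), ('f0y', 'f2y', 'f4y'), (array([ 3.469e-01,  5.634e-01,  3.448e-01,  3.335e-01, -1.880e-02,
       -2.690e-02, -4.000e-04]), np.float64(0.0), np.float64(0.1353)))
(np.float64(0.0), ('f0y', 'f4y', 'f3y'), (array([ 3.469e-01,  5.634e-01,  3.448e-01,  3.335e-01, -1.880e-02,
       -4.000e-04, -2.690e-02]), np.float64(0.0), np.float64(0.1353)))
(np.float64(0.0), ('f2y', 'f4y', 'f1y'), (array([ 3.469e-01,  5.634e-01,  3.448e-01,  3.335e-01, -2.690e-02,
       -4.000e-04, -1.880e-02]), np.float64(0.0), np.float64(0.1353)))
(np.float64(0.0), ('f4y', 'f1y', 'f3y'), (array([ 3.469e-01,  5.634e-01,  3.448e-01,  3.335e-01, -4.000e-04,
       -1.880e-02, -2.690e-02]), np.float64(0.0), np.float64(0.1353)))
(np.float64(7e-05), ('f0y', 'f2x'
[... 626 characters left out ...]
'f6y'), (array([ 3.476e-01,  5.629e-01,  3.451e-01,  3.336e-01, -1.850e-02,
       -2.730e-02, -3.000e-04]), np.float64(8e-05), np.float64(0.1942)))
(np.float64(8e-05), ('f0y', 'f6y', 'f3y'), (array([ 3.476e-01,  5.629e-01,  3.451e-01,  3.336e-01, -1.850e-02,
       -3.000e-04, -2.730e-02]), np.float64(8e-05), np.float64(0.1942)))
(np.float64(8e-05), ('f2y', 'f6y', 'f1y'), (array([ 3.476e-01,  5.629e-01,  3.451e-01,  3.336e-01, -2.730e-02,
       -3.000e-04, -1.850e-02]), np.float64(8e-05), np.float64(0.1942)))
(np.float64(8e-05), ('f6y', 'f1y', 'f3y'), (array([ 3.476e-01,  5.629e-01,  3.451e-01,  3.336e-01, -3.000e-04,
       -1.850e-02, -2.730e-02]), np.float64(8e-05), np.float64(0.1942)))
```

Held: width 15.7 mm, force 59 N. The kinematics now fit exactly, so I'll plan a feasible heading for tipping.

```bash
cat >> ik.py <<'E'
def fk(q):
    f=frames(q); e=np.eye(3)
    return .3469*e[2]+.5634*f[2].apply(e[2])+.3448*f[4].apply(e[2])+.3335*f[6].apply(e[2])-.0188*f[0].apply(e[1])-.0269*f[2].apply(e[1])-.0004*f[4].apply(e[1]), rot(q)
def solve(p,R,q0,w=.01):
    def res(q):
        pp,RR=fk(q); return np.r_[(pp-p)*5,(R*RR.inv()).as_rotvec(),w*(q-q0)]
    q=least_squares(res,np.clip(q0,LO+1e-6,HI-1e-6),bounds=(LO,HI),xtol=1e-6,ftol=1e-8).x
    pp,RR=fk(q); return q,np.linalg.norm(pp-p),(R*RR.inv()).magnitude()
MO=np.array([.041,0,.026])
def otip(m,h,tip): # tin origin with mouth at m
    return np.asarray(m)-(Ro.from_euler('z',h)*Ro.from_euler('y',tip)).apply(MO)
E
cat > plan.py <<'E'
from ik import *
from concurrent.futures import ProcessPoolExecutor
q0=bot.sense()['joint_pos']; h0=.588; o0=np.array([.539,-.337,0.])
def run(dh):
    h1=h0+dh; q=q0.copy(); path=[]
    m=np.array([.542,.313,.14])
    A=o0+[0,0,.22]; B=otip(m,h1,0); B0=B+[0,0,.08]
    for t in np.linspace(.2,1,5): path.append((o0+(A-o0)*t,h0,0.))
    n=20
    for t in np.linspace(0,1,n+1)[1:]:
        a0,a1=np.arctan2(A[1],A[0]),np.arctan2(B0[1],B0[0]); r=np.hypot(A[0],A[1])*(1-t)+t*np.hypot(B0[0],B0[1]); a=a0+t*(a1-a0)
        path.append((np.array([r*np.cos(a),r*np.sin(a),A[2]*(1-t)+t*B0[2]]),h0+dh*t,0.))
    for t in (.5,1.): path.append((B0+(B-B0)*t,h1,0.))
    for tip in np.radians(np.arange(10,101,10)): path.append((otip(m,h1,tip),h1,tip))
    E=[];M=[]
    for o,h,tip in path:
        q,e,r=solve(tcp(o,h,tip),Rtin(h,tip),q); E.append(e+.1*r); M.append(min((q-LO).min(),(HI-q).min()))
    bad=np.array(E)>.002
    return np.degrees(dh),np.degrees(h1),max(E),np.nonzero(bad)[0].tolist()[:1],bad.sum(),min(M[5:]),M[-1],q.round(2)
if __name__=='__main__':
    with ProcessPoolExecutor() as ex:
        for r in ex.map(run,np.radians(np.arange(-220,221,20))): print(*[np.round(x,3) if not isinstance(x,list) else x for x in r])
E
time python3 plan.py
```

```text
-220.0 -186.31 0.36 [16] 21 0.0 0.0 [-0.33  1.16  1.51  2.56 -1.    2.09 -1.93]
-200.0 -166.31 0.28 [17] 20 0.0 0.0 [ 0.61  1.15 -1.17  2.1  -1.    0.04 -2.66]
-180.0 -146.31 0.225 [17] 20 0.0 0.0 [ 0.61  1.12 -1.16  2.11 -1.    0.04 -2.66]
-160.0 -126.31 0.171 [19] 18 0.0 0.0 [ 0.69  1.31 -1.24  2.11 -1.    0.04 -2.37]
-140.0 -106.31 0.116 [20] 17 0.0 0.0 [ 0.69  1.35 -1.26  2.1  -1.    0.04 -2.21]
-120.0 -86.31 0.067 [21] 11 0.0 0.0 [ 0.42  1.11 -0.71  1.84 -1.    0.73 -2.16]
-100.0 -66.31 0.02 [24] 3 0.0 0.0 [ 0.03  1.1  -0.1   1.46 -1.    1.42 -2.15]
-80.0 -46.31 0.0 [] 0 0.0 0.0 [-0.18  1.25  0.19  1.02 -1.    1.88 -2.18]
-60.0 -26.31 0.005 [36] 1 0.0 0.0 [-0.08  1.45 -0.76  0.47 -0.22  2.09 -2.62]
-40.0 -6.31 0.052 [35] 2 0.0 0.0 [-0.18  1.39 -0.64  0.5  -0.16  2.09 -2.41]
-20.0 13.69 0.085 [20] 8 0.0 0.0 [-0.37  1.3  -0.28  0.54 -0.16  2.09 -2.02]
0.0 33.69 0.095 [22] 8 0.0 0.0 [-0.66  1.29  0.25  0.56 -0.15  2.09 -1.47]
20.0 53.69 0.075 [25] 5 0.0 0.0 [-0.91  1.38  0.71  0.56 -0.13  2.09 -0.96]
40.0 73.69 0.036 [35] 2 0.0 0.0 [-1.04  1.49  0.98  0.54 -0.12  2.09 -0.63]
60.0 93.69 0.0 [] 0 0.132 0.132 [-1.13  1.42  0.64  0.7   0.26  1.96 -0.64]
80.0 113.69 0.0 [] 0 0.289 0.618 [-1.34  1.27  0.63  1.2   0.41  1.47 -0.67]
100.0 133.69 0.0 [] 0 0.297 0.801 [-1.54  1.2   0.71  1.63  0.58  0.99 -0.76]
120.0 153.69 0.0 [] 0 0.242 0.254 [-1.78  1.35  1.08  2.04  0.6   0.29 -0.73]
140.0 173.69 0.0 [] 0 0.166 0.168 [-1.3   1.01  0.1   2.39  1.9   1.21 -1.86]
160.0 193.69 0.026 [35] 2 0.0 0.0 [-0.6   1.19 -0.94  2.56  2.04  2.09 -1.41]
180.0 213.69 0.059 [35] 2 0.0 0.0 [ 0.23  1.33 -1.47  2.56  2.59  1.46 -0.28]
200.0 233.69 0.002 [36] 1 0.0 0.0 [ 0.51  1.52 -1.47  2.56  2.85  1.1   0.07]
220.0 253.69 0.0 [] 0 0.0 0.0 [ 0.72  1.51 -1.47  2.22  2.28  0.3   0.82]
real	0m6.653s
user	0m22.890s
sys	0m0.205s
```

Heading of about 120° at the basin (+86° yaw) leaves good joint margins. Lifting gently.

Call:
move_arm --slide '[[0,0,0.1],[0,0,0.2],[0,0,0.25],[0,0,0.25],[0,0,0.2],[0,0,0.1]]' --turn '[[0,0,0],[0,0,0],[0,0,0],[0,0,0],[0,0,0],[0,0,0]]' --fingers '[-1,-1,-1,-1,-1,-1]'

```text
time_s: 5.68
tcp_pos: [0.5146, -0.354, 0.2997]
ee_rot: [3.134, -0.523, 0.591]
contact_force: [-0.1, 0.0, -3.1]
gripper_width: 0.0156
finger_force: 58.8
```

Call:
move_arm --slide '[[0.04,0.12,0],[0.07,0.2,0],[0.075,0.22,0],[0.075,0.22,0],[0.075,0.22,0],[0.07,0.22,0],[0.07,0.22,0],[0.07,0.21,0.02]]' --turn '[[0,0,0.12],[0,0,0.19],[0,0,0.2],[0,0,0.2],[0,0,0.2],[0,0,0.2],[0,0,0.2],[0,0,0.2]]' --fingers '[-1,-1,-1,-1,-1,-1,-1,-1]'

```text
time_s: 6.68
tcp_pos: [0.6219, -0.0242, 0.2988]
ee_rot: [-3.14, -0.524, 1.348]
contact_force: [-0.1, 0.5, -2.2]
gripper_width: 0.0156
finger_force: 58.8
```

```bash
python3 rec.py; python3 - <<'E'
from ik import *
s=bot.sense(); R=Ro.from_euler('xyz',s['ee_rot'])
for n in('scene','top'): grab(n)
im,d=load('scene'); p=proj('scene',s['tcp_pos']).astype(int); print(p)
h=(R*Rtin(0).inv()).as_rotvec(); print('heading rv',h)
a=im[max(0,p[1]-40):p[1]+60,max(0,p[0]-50):p[0]+50]; im2,_=load('top'); p=proj('top',s['tcp_pos']).astype(int); b=im2[p[1]-50:p[1]+50,p[0]-50:p[0]+50]
cv2.imwrite('pics/carry.png',np.hstack([cv2.resize(x,(390,390),interpolation=cv2.INTER_CUBIC) for x in(a,b)]))
E
```

```text
{'time_s': 6.675, 'joint_pos': [0.2967, 0.6466, -0.111, 1.5731, -0.554, 0.995, 0.3098], 'tcp_pos': [0.6219, -0.0242, 0.2988], 'ee_rot': [-3.1399, -0.5238, 1.3485], 'contact_force': [-0.0989, 0.4932, -2.2307], 'gripper_width': 0.0156}
[285 179]
heading rv [1.40349169e-03 8.18123105e-04 1.34934962e+00]
```

View pics/carry.png

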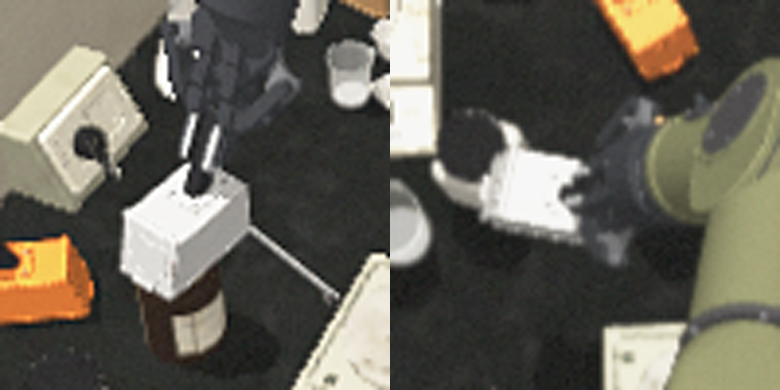

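The tin is held level with its lid shut (left crop 180,225). On to above the basin.

Call:
move_arm --slide '[[-0.02,0.2,0],[-0.025,0.2,-0.01],[-0.025,0.2,-0.02],[-0.03,0.2,-0.02],[-0.03,0.2,-0.02],[-0.03,0.175,-0.03],[-0.03,0.13,-0.03],[-0.03,0.07,-0.02]]' --turn '[[0,0,0.2],[0,0,0.2],[0,0,0.2],[0,0,0.2],[0,0,0.2],[0,0,0.2],[0,0,0.17],[0,0,0.12]]' --fingers '[-1,-1,-1,-1,-1,-1,-1,-1]'

```text
time_s: 7.78
tcp_pos: [0.5768, 0.2497, 0.2691]
ee_rot: [3.141, -0.525, 2.094]
contact_force: [0.7, 0.1, -1.4]
gripper_width: 0.0152
finger_force: 59.0
```

```bash
python3 rec.py; python3 - <<'E'
from ik import *
import cv2
s=bot.sense(); q=s['joint_pos']; R=Ro.from_euler('xyz',s['ee_rot']); h=(R*Rtin(0).inv()).as_rotvec()[2]; print('h',h)
# basin rim centre from first pictures: rim edge points in depth clouds near z .055
for n,u in(('scene',(262,322)),('top',(169,212))):
    im,D=grab(n)
    hsv=cv2.cvtColor(im,cv2.COLOR_BGR2HSV)
# use original rim fits: two views triangulated
print(tri((261.4,320.5),(169.0,212.35)))
m=np.array([.542,.313,.14]); cur=s['tcp_pos']; curR=R
hh=2.094
rows=[]
for tip in [0]+list(range(8,105,8)):
    t=np.radians(tip); P=tcp(otip(m,hh,t),hh,t); T=Rtin(hh,t); q,e,r=solve(P,T,q); rv=(T*curR.inv()).as_rotvec()
    print(tip,'slide',((P-cur)/.2).round(3),'turn',(rv/.5).round(3),'margin',min((q-LO).min(),(HI-q).min()).round(2),round(e,4)); cur,curR=P,T
E
```

```text
{'time_s': 7.775, 'joint_pos': [-0.0894, 0.7635, -0.2681, 1.425, -0.364, 1.123, 0.4108], 'tcp_pos': [0.5768, 0.2497, 0.2691], 'ee_rot': [3.141, -0.5255, 2.0945], 'contact_force': [0.7359, 0.1379, -1.368], 'gripper_width': 0.0152}
h 2.0941812165518185
(array([0.5438512 , 0.31141034, 0.04831234]), np.float64(0.002699101782983599))
0 slide [ 0.005  0.007 -0.398] turn [-0.004 -0.001 -0.   ] margin 0.64 0.0
8 slide [-0.019  0.033  0.047] turn [-0.242 -0.14   0.   ] margin 0.7 0.0
16 slide [-0.022  0.038  0.042] turn [-0.242 -0.14   0.   ] margin 0.78 0.0
24 slide [-0.025  0.043  0.035] turn [-0.242 -0.14  -0.   ] margin 0.82 0.0
32 slide [-0.027  0.047  0.028] turn [-0.242 -0.14  -0.   ] margin 0.82 0.0
40 slide [-0.029  0.05   0.02 ] turn [-0.242 -0.14   0.   ] margin 0.83 0.0
48 slide [-0.03   0.052  0.012] turn [-0.242 -0.14   0.   ] margin 0.86 0.0
56 slide [-0.03   0.052  0.003] turn [-0.242 -0.14   0.   ] margin 0.9 0.0
64 slide [-0.03   0.052 -0.005] turn [-0.242 -0.14   0.   ] margin 0.96 0.0
72 slide [-0.03   0.051 -0.013] turn [-0.242 -0.14  -0.   ] margin 1.01 0.0
80 slide [-0.028  0.049 -0.021] turn [-0.242 -0.14   0.   ] margin 0.96 0.0
88 slide [-0.027  0.046 -0.029] turn [-0.242 -0.14  -0.   ] margin 0.89 0.0
96 slide [-0.024  0.042 -0.036] turn [-0.242 -0.14   0.   ] margin 0.81 0.0
104 slide [-0.022  0.037 -0.043] turn [-0.242 -0.14  -0.   ] margin 0.72 0.0
```

Call:
move_arm --slide '[[-0.017,0.037,-0.053],[-0.022,0.038,-0.058],[-0.025,0.043,-0.065],[-0.027,0.047,-0.072],[-0.0145,0.025,0.01],[-0.0145,0.025,0.01],[-0.015,0.026,0.006],[-0.015,0.026,0.006]]' --turn '[[-0.242,-0.14,0],[-0.242,-0.14,0],[-0.242,-0.14,0],[-0.242,-0.14,0],[-0.121,-0.07,0],[-0.121,-0.07,0],[-0.121,-0.07,0],[-0.121,-0.07,0]]' --fingers '[-1,-1,-1,-1,-1,-1,-1,-1]'

```text
time_s: 8.88
tcp_pos: [0.5494, 0.2991, 0.2274]
ee_rot: [3.132, 0.317, 2.086]
contact_force: [-0.0, -0.4, -2.9]
gripper_width: 0.0153
finger_force: 59.0
```

```bash
cat > tipst.py <<'E'
from ik import *
s=bot.sense(); R=Ro.from_euler('xyz',s['ee_rot']); T=R*Rtin(0).inv(); e=T.as_euler('ZYX'); print('heading,tip,roll deg',np.degrees(e).round(1))
o=s['tcp_pos']-T.apply(G); print('mouth',(o+T.apply(MO)).round(4),'origin',o.round(4))
E
python3 rec.py; python3 tipst.py
```

```text
{'time_s': 8.875, 'joint_pos': [-0.8782, 0.7308, 0.259, 1.588, 0.1837, 0.8916, -0.2825], 'tcp_pos': [0.5494, 0.2991, 0.2274], 'ee_rot': [3.1324, 0.3173, 2.0857], 'contact_force': [-0.0222, -0.4178, -2.9345], 'gripper_width': 0.0153}
heading,tip,roll deg [119.1  48.2  -0.8]
mouth [0.5447 0.3088 0.1411] origin [0.5677 0.2682 0.1543]
```

Call:
move_arm --slide '[[-0.015,0.026,0.002],[-0.015,0.026,0.001],[-0.015,0.026,-0.002],[-0.015,0.026,-0.003],[-0.015,0.026,-0.006],[-0.015,0.026,-0.007],[-0.014,0.025,-0.01],[-0.014,0.025,-0.011]]' --turn '[[-0.121,-0.07,0],[-0.121,-0.07,0],[-0.121,-0.07,0],[-0.121,-0.07,0],[-0.121,-0.07,0],[-0.121,-0.07,0],[-0.121,-0.07,0],[-0.121,-0.07,0]]' --fingers '[-1,-1,-1,-1,-1,-1,-1,-1]'

```text
time_s: 9.88
tcp_pos: [0.5257, 0.3411, 0.2196]
ee_rot: [3.126, 0.874, 2.083]
contact_force: [0.4, -0.3, -1.9]
gripper_width: 0.0153
finger_force: 59.1
```

Call:
move_arm --slide '[[-0.027,0.046,-0.029],[-0.024,0.042,-0.036],[0,0,0],[0,0,0],[0,0,0],[0,0,0],[0,0,0],[0,0,0]]' --turn '[[-0.242,-0.14,0],[-0.242,-0.14,0],[0,0,0],[0,0,0],[0,0,0],[0,0,0],[0,0,0],[0,0,0]]' --fingers '[-1,-1,-1,-1,-1,-1,-1,-1]'

```text
time_s: 10.88
tcp_pos: [0.5156, 0.359, 0.2069]
ee_rot: [3.12, 1.154, 2.079]
contact_force: [0.9, 0.4, -1.8]
gripper_width: 0.015
finger_force: 59.2
```

```bash
python3 rec.py; python3 tipst.py; python3 - <<'E'
from h import *
ims=[]
for n,u in(('scene',(262,310)),('top',(169,212))):
    im,d=grab(n); x,y=u; ims.append(cv2.resize(im[y-55:y+55,x-55:x+55],(400,400),interpolation=cv2.INTER_CUBIC))
cv2.imwrite('pics/dump.png',np.hstack(ims))
E
```

```text
{'time_s': 10.875, 'joint_pos': [-1.374, 1.1787, 0.5993, 1.3864, 0.4755, 1.2809, -0.7092], 'tcp_pos': [0.5156, 0.359, 0.2069], 'ee_rot': [3.1203, 1.1537, 2.0795], 'contact_force': [0.8516, 0.4142, -1.7895], 'gripper_width': 0.015}
heading,tip,roll deg [ -55.1   83.9 -175.4]
mouth [0.5448 0.3101 0.1411] origin [0.5553 0.2914 0.1846]
```

View pics/dump.png

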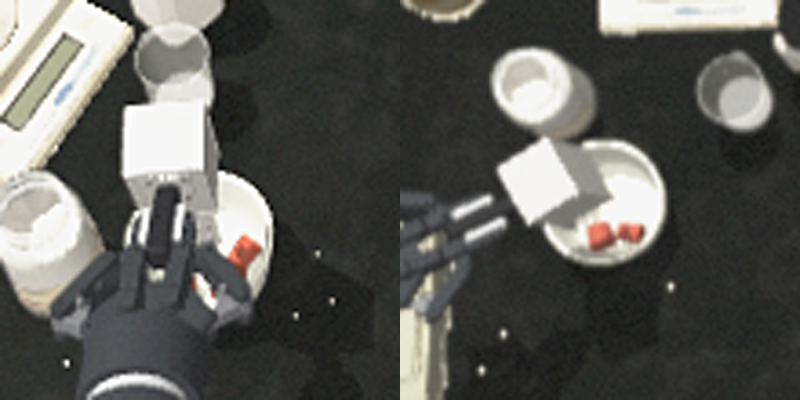

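At 96° tip, two red stoppers show in the basin (top crop 600,236 and 630,232). The third is hidden or still inside, so I'll tip further with a small shake.

Call:
move_arm --slide '[[-0.022,0.037,-0.043],[-0.019,0.033,-0.04],[0,0,0.08],[0,0,-0.06],[0,0,0.08],[0,0,-0.06],[0,0,0],[0,0,0]]' --turn '[[-0.242,-0.14,0],[-0.242,-0.14,0],[0,0,0],[0,0,0],[0,0,0],[0,0,0],[0,0,0],[0,0,0]]' --fingers '[-1,-1,-1,-1,-1,-1,-1,-1]'

```text
time_s: 11.98
tcp_pos: [0.5073, 0.3729, 0.198]
ee_rot: [3.093, 1.433, 2.053]
contact_force: [0.1, 0.1, -2.8]
gripper_width: 0.0151
finger_force: 59.4
```

```bash
python3 rec.py; python3 tipst.py; python3 - <<'E'
from h import *
for n in('scene','top'):
    im,d=grab(n); P=cloud(n,d); h=cv2.cvtColor(im,cv2.COLOR_BGR2HSV)
    m=(((h[...,0]<10)|(h[...,0]>172))&(h[...,1]>110)&(h[...,2]>60)&(np.hypot(P[...,0]-.54,P[...,1]-.31)<.12)).astype(np.uint8)
    k,l,s,c=cv2.connectedComponentsWithStats(m)
    for i in range(1,k):
        if s[i,4]>3: print(n,c[i].round(1),s[i,4],P[l==i].mean(0).round(3))
E
```

```text
{'time_s': 11.975, 'joint_pos': [-1.4287, 1.3662, 0.6634, 1.2762, 0.529, 1.4524, -0.7465], 'tcp_pos': [0.5073, 0.3729, 0.198], 'ee_rot': [3.093, 1.4334, 2.053], 'contact_force': [0.1131, 0.0864, -2.8487], 'gripper_width': 0.0151}
heading,tip,roll deg [ -58.7   67.9 -179. ]
mouth [0.5444 0.3102 0.1505] origin [0.5485 0.3026 0.1982]
scene [271.5 327.8] 93 [0.511 0.31  0.027]
top [168.5 221.6] 37 [0.514 0.319 0.028]
top [176.9 220.5] 23 [0.518 0.29  0.026]
```

```bash
python3 - <<'E'
from ik import *
s=bot.sense(); q=s['joint_pos']; R=Ro.from_euler('xyz',s['ee_rot']); cur=s['tcp_pos']; hh=2.094
m0=np.array([.5444,.3102,.1505])
tips=np.linspace(112,0,15)[1:]
for i,tip in enumerate(tips):
    t=np.radians(tip); m=m0+[0,0,.11*(i+1)/14]; P=tcp(otip(m,hh,t),hh,t); T=Rtin(hh,t); q,e,r=solve(P,T,q); rv=(T*R.inv()).as_rotvec()
    print(round(tip),((P-cur)/.2).round(3).tolist(),(rv/.5).round(3).tolist(),min((q-LO).min(),(HI-q).min()).round(2),round(e,4)); cur,R=P,T
qb=q
for hd in range(60,131,10):
    q=qb.copy(); M=[];E=[]
    h1=np.radians(hd); o0=otip(m0+[0,0,.11],hh,0); o1=np.array([.468,-.102,.176])
    for t in np.linspace(0,1,11)[1:]:
        o=o0*(1-t)+o1*t; o[:2]*=1+.1*np.sin(np.pi*t); h=hh+(h1-hh)*t; q,e,r=solve(tcp(o,h),Rtin(h),q); E.append(e);M.append(min((q-LO).min(),(HI-q).min()))
    q,e,r=solve(tcp([.468,-.102,.077],h1),Rtin(h1),q); print(hd,max(E+[e]).round(4),min(M).round(2),min((q-LO).min(),(HI-q).min()).round(2),q.round(2))
E
```

```text
104 [0.022, -0.031, 0.088] [0.239, 0.155, -0.014] 0.7 0.0
96 [0.022, -0.037, 0.082] [0.242, 0.14, 0.0] 0.78 0.0
88 [0.024, -0.042, 0.076] [0.242, 0.14, -0.0] 0.84 0.0
80 [0.027, -0.046, 0.068] [0.242, 0.14, 0.0] 0.9 0.0
72 [0.028, -0.049, 0.061] [0.242, 0.14, -0.0] 0.94 0.0
64 [0.03, -0.051, 0.053] [0.242, 0.14, 0.0] 0.98 0.0
56 [0.03, -0.052, 0.044] [0.242, 0.14, -0.0] 1.01 0.0
48 [0.03, -0.052, 0.036] [0.242, 0.14, 0.0] 1.02 0.0
40 [0.03, -0.052, 0.027] [0.242, 0.14, 0.0] 1.01 0.0
32 [0.029, -0.05, 0.019] [0.242, 0.14, -0.0] 0.93 0.0
24 [0.027, -0.047, 0.011] [0.242, 0.14, 0.0] 0.83 0.0
16 [0.025, -0.043, 0.004] [0.242, 0.14, 0.0] 0.72 0.0
8 [0.022, -0.038, -0.002] [0.242, 0.14, 0.0] 0.62 0.0
0 [0.019, -0.033, -0.008] [0.242, 0.14, -0.0] 0.54 0.0
60 0.0 0.14 0.0 [ 0.66  0.71 -0.2   2.16 -1.    0.48  0.93]
70 0.0 0.26 0.13 [ 0.57  0.73 -0.06  2.07 -0.87  0.63  0.96]
80 0.0 0.36 0.27 [ 0.54  0.75 -0.04  1.98 -0.73  0.74  0.96]
90 0.0 0.45 0.39 [ 0.51  0.78 -0.03  1.89 -0.61  0.83  0.97]
100 0.0 0.52 0.5 [ 0.48  0.8  -0.04  1.8  -0.5   0.92  1.  ]
110 0.0 0.54 0.6 [ 0.44  0.83 -0.05  1.72 -0.4   1.    1.04]
120 0.0 0.55 0.69 [ 0.41  0.85 -0.07  1.66 -0.31  1.08  1.09]
130 0.0 0.55 0.77 [ 0.38  0.87 -0.09  1.6  -0.23  1.14  1.15]
```

Call:
move_arm --slide '[[0.022,-0.031,0.088],[0.022,-0.037,0.082],[0.024,-0.042,0.076],[0.027,-0.046,0.068],[0.028,-0.049,0.061],[0.03,-0.051,0.053],[0.03,-0.052,0.044],[0.03,-0.052,0.036]]' --turn '[[0.239,0.155,-0.014],[0.242,0.14,0],[0.242,0.14,0],[0.242,0.14,0],[0.242,0.14,0],[0.242,0.14,0],[0.242,0.14,0],[0.242,0.14,0]]' --fingers '[-1,-1,-1,-1,-1,-1,-1,-1]'

```text
time_s: 13.08
tcp_pos: [0.55, 0.2995, 0.3007]
ee_rot: [-3.14, 0.311, 2.094]
contact_force: [1.1, -1.1, -2.6]
gripper_width: 0.0154
finger_force: 59.1
```

Call:
move_arm --slide '[[0.03,-0.052,0.027],[0.029,-0.05,0.019],[0.027,-0.047,0.011],[0.025,-0.043,0.004],[0.022,-0.038,-0.002],[0.019,-0.033,-0.008],[0,0,0.05]]' --turn '[[0.242,0.14,0],[0.242,0.14,0],[0.242,0.14,0],[0.242,0.14,0],[0.242,0.14,0],[0.242,0.14,0],[0,0,0]]' --fingers '[-1,-1,-1,-1,-1,-1,-1]'

```text
time_s: 13.95
tcp_pos: [0.5816, 0.2408, 0.3159]
ee_rot: [-3.129, -0.521, 2.081]
contact_force: [0.1, -0.6, -1.8]
gripper_width: 0.0153
finger_force: 59.2
```

```bash
python3 rec.py; python3 tipst.py; python3 - <<'E'
from h import *
ims=[]
for n,u in(('scene',(262,315)),('top',(169,212))):
    im,d=grab(n); P=cloud(n,d); h=cv2.cvtColor(im,cv2.COLOR_BGR2HSV)
    m=(((h[...,0]<10)|(h[...,0]>172))&(h[...,1]>110)&(h[...,2]>60)&(np.hypot(P[...,0]-.54,P[...,1]-.31)<.12)).astype(np.uint8)
    k,l,s,c=cv2.connectedComponentsWithStats(m)
    for i in range(1,k):
        if s[i,4]>3: print(n,c[i].round(1),s[i,4],P[l==i].mean(0).round(3))
    x,y=u; ims.append(cv2.resize(im[y-50:y+50,x-50:x+50],(400,400),interpolation=cv2.INTER_CUBIC))
cv2.imwrite('pics/after.png',np.hstack(ims))
E
```

```text
{'time_s': 13.95, 'joint_pos': [-0.1615, 0.7169, -0.1052, 1.3553, -0.4513, 1.263, 0.4475], 'tcp_pos': [0.5816, 0.2408, 0.3159], 'ee_rot': [-3.1294, -0.521, 2.0807], 'contact_force': [0.0537, -0.6138, -1.8059], 'gripper_width': 0.0153}
heading,tip,roll deg [1.196e+02 1.000e-01 6.000e-01]
mouth [0.5459 0.3026 0.2661] origin [0.566  0.2667 0.2402]
scene [270.9 328.5] 102 [0.512 0.313 0.026]
scene [256.9 334.6] 45 [0.541 0.345 0.024]
top [162.4 213.1] 29 [0.546 0.342 0.026]
top [168.5 221.7] 38 [0.514 0.319 0.029]
top [176.9 220.5] 23 [0.518 0.29  0.025]
```

View pics/after.png

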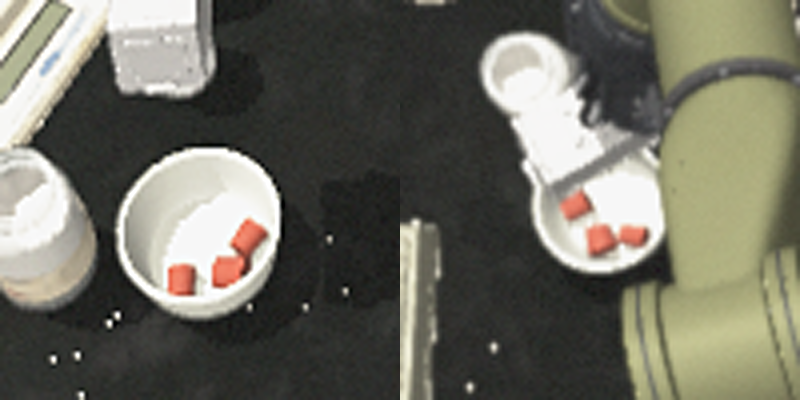

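All three stoppers lie in the basin (left crop 181,278; 229,270; 249,237), the tin is level and the basin has not moved. Going over the pan.

Call:
move_arm --slide '[[-0.054,-0.187,0],[-0.07,-0.242,-0.02],[-0.076,-0.261,-0.04],[-0.076,-0.261,-0.06],[-0.076,-0.261,-0.07],[-0.076,-0.261,-0.08],[-0.065,-0.224,-0.08],[-0.047,-0.168,-0.07]]' --turn '[[0.01,-0.018,-0.07],[0,0,-0.09],[0,0,-0.1],[0,0,-0.1],[0,0,-0.1],[0,0,-0.1],[0,0,-0.08],[0,0,-0.04]]' --fingers '[-1,-1,-1,-1,-1,-1,-1,-1]'

```text
time_s: 15.05
tcp_pos: [0.4719, -0.1256, 0.236]
ee_rot: [3.131, -0.523, 1.762]
contact_force: [0.5, 0.7, -2.3]
gripper_width: 0.0152
finger_force: 59.5
```

Call:
move_arm --slide '[[0,0,0],[0,0,0]]' --turn '[[0,0,0],[0,0,0]]' --fingers '[-1,-1]'

```text
time_s: 15.3
tcp_pos: [0.4731, -0.1226, 0.2367]
ee_rot: [3.13, -0.525, 1.765]
contact_force: [0.6, 0.6, -2.2]
gripper_width: 0.0153
finger_force: 59.4
```

```bash
python3 rec.py; python3 tipst.py; python3 - <<'E'
from ik import *
s=bot.sense(); T=Ro.from_euler('xyz',s['ee_rot'])*Rtin(0).inv(); o=s['tcp_pos']-T.apply(G)
ims=[]
for n in('scene','top'):
    im,d=grab(n); P=cloud(n,d); u=proj(n,o).astype(int); x,y=u
    im=cv2.resize(im[y-50:y+50,x-50:x+50],(400,400),interpolation=cv2.INTER_CUBIC)
    for p in [(-.048,.028,.052),(-.048,-.028,.052),(.034,.028,.052),(.034,-.028,.052),(-.048,.028,0),(.048,.028,0),(-.048,-.028,0)]:
        c=(proj(n,o+T.apply(p))-u+50.5)*4-.5; cv2.circle(im,tuple(c.astype(int)),3,(0,0,255),1)
    ims.append(im)
    q=P[(np.hypot(P[...,0]-o[0],P[...,1]-o[1])<.06)&(abs(P[...,2]-o[2]-.052)<.008)]; print(n,'roof z',np.median(q[:,2])-o[2],len(q))
cv2.imwrite('pics/hover.png',np.hstack(ims))
E
```

```text
{'time_s': 15.3, 'joint_pos': [0.4519, 0.6742, -0.0187, 1.7574, -0.4733, 1.0784, 0.9313], 'tcp_pos': [0.4731, -0.1226, 0.2367], 'ee_rot': [3.1298, -0.5255, 1.7649], 'contact_force': [0.6382, 0.6159, -2.2379], 'gripper_width': 0.0153}
heading,tip,roll deg [ 1.008e+02 -1.000e-01 -6.000e-01]
mouth [ 0.4602 -0.0522  0.1873] origin [ 0.4681 -0.0924  0.1612]
scene roof z 0.05190218557543033 338
top roof z 0.05231541508748197 321
```

View pics/hover.png

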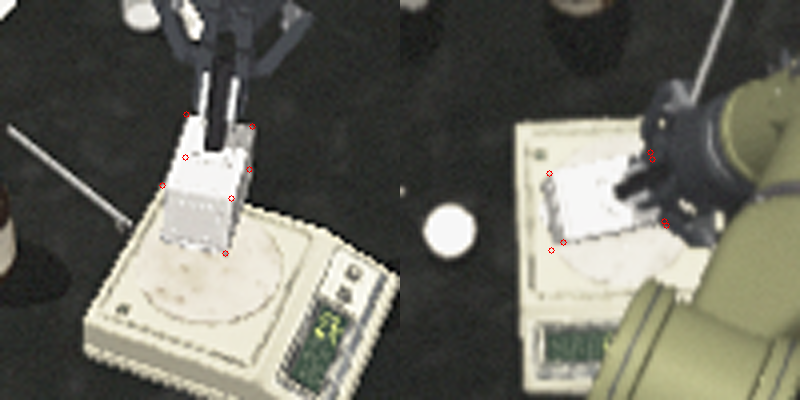

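The overlaid corners match the tin in both views to about 2 mm: roof front (162,185)–(231,198), lid shut. Correcting 10 mm in y and descending.

Call:
move_arm --slide '[[0,-0.024,-0.06],[0,-0.024,-0.09],[0,0,-0.09],[0,0,-0.07],[0,0,-0.05],[0,0,-0.02],[0,0,0]]' --turn '[[-0.004,0.02,0],[0,0,0],[0,0,0],[0,0,0],[0,0,0],[0,0,0],[0,0,0]]' --fingers '[-1,-1,-1,-1,-1,-1,-1]'

```text
time_s: 16.27
tcp_pos: [0.4724, -0.1342, 0.1599]
ee_rot: [-3.14, -0.525, 1.755]
contact_force: [0.2, -0.2, -1.4]
gripper_width: 0.0154
finger_force: 59.4
```

```bash
python3 rec.py; python3 tipst.py
```

```text
{'time_s': 16.275, 'joint_pos': [0.4758, 0.7942, -0.0335, 1.791, -0.4898, 0.9468, 1.0009], 'tcp_pos': [0.4724, -0.1342, 0.1599], 'ee_rot': [-3.1401, -0.5255, 1.7548], 'contact_force': [0.2032, -0.2332, -1.4306], 'gripper_width': 0.0154}
heading,tip,roll deg [ 1.006e+02 -1.000e-01  1.000e-01]
mouth [ 0.4592 -0.0638  0.1105] origin [ 0.4667 -0.1041  0.0844]
```

Call:
move_arm --slide '[[0,0.005,-0.015],[0,0,-0.012],[0,0,-0.008],[0,0,0]]' --turn '[[0,0,0],[0,0,0],[0,0,0],[0,0,0]]' --fingers '[-1,-1,-1,-1]'

```text
time_s: 16.77
tcp_pos: [0.4724, -0.1332, 0.1529]
ee_rot: [-3.14, -0.525, 1.755]
contact_force: [0.2, 0.5, -2.0]
gripper_width: 0.0151
finger_force: 59.4
```

```bash
python3 tipst.py
```

```text
heading,tip,roll deg [ 1.006e+02 -1.000e-01  1.000e-01]
mouth [ 0.4592 -0.0628  0.1034] origin [ 0.4666 -0.1031  0.0774]
```

Call:
move_arm --slide '[[0,0,-0.005],[0,0,-0.005],[0,0,0]]' --turn '[[0,0,0],[0,0,0],[0,0,0]]' --fingers '[-1,-1,-1]'

```text
time_s: 17.15
tcp_pos: [0.4725, -0.1332, 0.1517]
ee_rot: [-3.141, -0.526, 1.755]
contact_force: [-0.7, -0.4, 4.8]
gripper_width: 0.0149
finger_force: 60.5
```

Contact with the pan at about 5 N. Easing off half a millimetre, then opening.

Call:
move_arm --slide '[[0,0,0.003],[0,0,0],[0,0,0],[0,0,0],[0,0,0],[0,0,0],[0,0,0]]' --turn '[[0,0,0],[0,0,0],[0,0,0],[0,0,0],[0,0,0],[0,0,0],[0,0,0]]' --fingers '[-1,-1,1,1,1,1,1]'

```text
time_s: 18.02
tcp_pos: [0.4724, -0.1332, 0.1515]
ee_rot: [-3.14, -0.525, 1.755]
contact_force: [-0.5, -0.6, -0.6]
gripper_width: 0.0856
finger_force: 0.0
```

Call:
move_arm --slide '[[0.005,-0.028,0.05],[0.01,-0.056,0.099],[0.01,-0.056,0.099],[0.01,-0.056,0.099],[0.01,-0.056,0.099],[0.01,-0.056,0.099],[0.02,-0.11,0.2],[0,-0.15,0.2]]' --turn '[[0,0,0],[0,0,0],[0,0,0],[0,0,0],[0,0,0],[0,0,0],[0,0,0],[0,0,0]]' --fingers '[1,1,1,1,1,1,1,1]'

```text
time_s: 19.02
tcp_pos: [0.4874, -0.2469, 0.3425]
ee_rot: [-3.14, -0.525, 1.756]
contact_force: [0.2, -0.2, 0.4]
gripper_width: 0.0854
finger_force: 0.0
```

Call:
move_arm --slide '[[0,-0.2,0.05],[0,-0.2,0],[0,-0.2,0],[0,-0.1,0],[0,0,0]]' --turn '[[0,0,0],[0,0,0],[0,0,0],[0,0,0],[0,0,0]]' --fingers '[1,1,1,1,1]'

```text
time_s: 19.65
tcp_pos: [0.4864, -0.3886, 0.3502]
ee_rot: [-3.139, -0.524, 1.751]
contact_force: [0.4, 0.6, 0.1]
gripper_width: 0.0853
finger_force: 0.0
```

```bash
python3 rec.py; python3 - <<'E'
from ik import *
ims=[]
for n in('scene','top'):
    im,d=grab(n); P=cloud(n,d); u=proj(n,(.468,-.102,.1)).astype(int); x,y=u
    q=P[(np.hypot(P[...,0]-.468,P[...,1]+.102)<.08)&(abs(P[...,2]-.128)<.01)]; print(n,'roof',np.median(q,0).round(4),cv2.minAreaRect((q[:,:2]*1000).astype(np.float32)))
    im=cv2.resize(im[y-50:y+50,x-50:x+50],(400,400),interpolation=cv2.INTER_CUBIC)
    for a in np.linspace(0,6.28,24): 
        c=(proj(n,(.468+.064*np.cos(a),-.102+.064*np.sin(a),.076))-u+50.5)*4-.5; cv2.circle(im,tuple(c.astype(int)),1,(0,0,255),-1)
    ims.append(im)
cv2.imwrite('pics/end.png',np.hstack(ims))
E
```

```text
{'time_s': 19.65, 'joint_pos': [0.7307, 0.8453, 0.0715, 0.9709, -0.3443, 1.7662, 0.9799], 'tcp_pos': [0.4864, -0.3886, 0.3502], 'ee_rot': [-3.1386, -0.5245, 1.7512], 'contact_force': [0.4072, 0.5753, 0.0876], 'gripper_width': 0.0853}
scene roof [ 0.4619 -0.1009  0.1277] ((466.0383605957031, -109.27584075927734), (56.57184982299805, 93.9010009765625), 11.579959869384766)
top roof [ 0.4671 -0.1065  0.1287] ((471.45111083984375, -110.53373718261719), (56.8670768737793, 88.62539672851562), 10.424113273620605)
```

View pics/end.png

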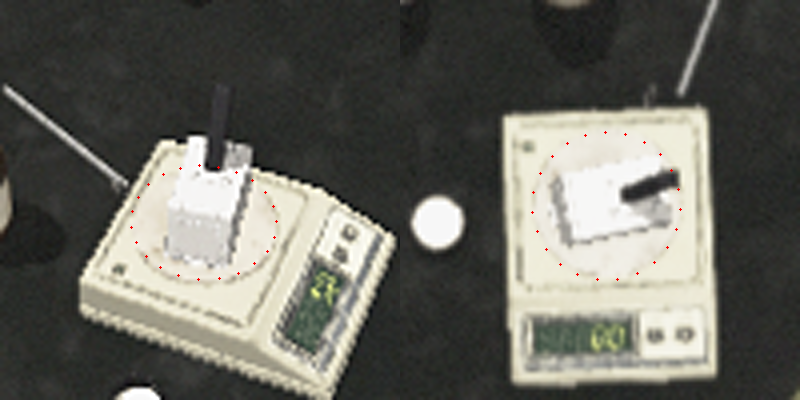

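The tin stands upright on the pan with its lid shut and its centre near (0.4675,-0.103), within a few mm of the pan's middle. The gripper is clear, so I'm handing in.

```bash
python3 -c "
from workcell import bot
print(bot.close_job())"
```

```text
the job is handed in; nothing more can be done
None
```

The job is handed in: all three stoppers are in the basin, and the empty tin stands upright with its lid shut, within a few mm of the middle of the pan; it took about 20 s of the 56 s.

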